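# Set the drilling jig's length stop to its third notch and load the block

### The arm

A 6-joint arm with a two-finger parallel gripper is mounted at the origin on a cart in front of the work surface, level with it; the furniture and walls round the work are solid. World frame = base frame: x ahead of the robot, y to its left, z up, the work surface at z = 0. Lengths are in mm, angles in degrees, forces in N, time in s.
With the tool pointing down it reaches from about 350 to 850 mm from the base axis. Payload 8.1 kg.
Tool frame: the origin (TCP) lies midway between the tips of the shut fingers; the grasp point (between the pads) lies 19 mm behind it; x points along the fingers, z is the direction in which the jaws open and shut, and the axes are right-handed (so a half turn about x gives the same grasp; the last joint's range is limited). The gripper opens to 85 mm and grips with 20 to 120 N. Pads are 22 mm wide; open, the fingers measure 114 mm over their backs; the gripper's body (76 mm by 85 mm) begins 54 mm behind the grasp point. The pads swing forward as they close: fully open they stand 13 mm farther back than shut.
Start: joints at [66.612, 7.471, 85.268, -0, 87.261, -4.893], TCP at [190.312, 569.022, 231.292] pointing down, gripper open.
Joint ranges: [-169.43, 169.43], [-51.17, 129.36], [1.28, 143.12], [-76.62, 256.62], [0, 156.53], [-152.29, 152.29]. Speed limits (degrees/s): [136.94, 136.94, 159.86, 180, 180, 180].

### API

Orientations are given as [roll, pitch, yaw] about the fixed x, y, z axes, in that order (R = Rz(yaw) Ry(pitch) Rx(roll)).
In Python, from bench import r gives the robot as it stands. The module is installed in compiled form; this text tells all that it offers.
- The arm moves only by the tool servo_tool, never from a script. Its argument "commands" is a list that holds one entry, the list of rows, each a list of 7 numbers: the closure in counts, from 0 (fully open) to 255 (shut), then the shift along the tool's x, y, z in cm, then the turn, a rotation vector about the tool's x, y, z in degrees. A call has 1 to 8 rows; each row is the pose to reach, as a shift and turn from the pose commanded when the call began, along the tool's axes at that moment; what a row does not reach only later rows make up. A row lasts 1/10 s, in which the tool goes at most 50 mm and 8.59 degrees, less where a joint would pass 70% of its speed; a pose out of reach is approached as far as the arm can. A call with a gripper value outside its range is refused whole. The fingers move at their own pace and stop on an object; "force" is the grip in N (left out, the last holds). Time passes only in rows, so rows that repeat a pose let the fingers close. It gives the time, the measured TCP pose, the force and the opening at its end, in the units of the state.
- r.sense(): the state, without advancing time (a new reading comes with each control period).
- r.snapshot(name): name is "scene" or "top"; returns (picture, depth): 420x560x3 uint8, red, green, blue; 420x560 float32, mm along the optical axis (not along the pixel's ray), 0 where there is no reading.
- r.calibration(name): a dict with "fx", "fy", "cx", "cy" (pixels), "dist" ([k1, k2, p1, p2, k3] as OpenCV has them; the pictures are not rectified), "pose" (4x4, takes a point from camera to world coordinates). Camera axes: x right, y down, z forward; pixel columns grow to the right and rows downward; lengths in mm; the calibration is good to about 2 mm. A picture is of the moment at which its call begins. calibration takes no time and is no camera call.
- r.hand_in(): hands the job in, once; it reports no verdict.
The state is a dict: "time": time; "joint_pos": joint angles; "qd": joint speeds; "joint_efforts": joint torques, N m; "tool_pos": TCP position; "tcp_rot": TCP orientation; "ft_force": force on the tool from outside, world axes, zero at the start; "wrist_torque": the same for the moment, N m; "finger_gap": finger opening in mm.
Only numpy, scipy, OpenCV 4.12 (cv2) and the standard library are available. Lean on these libraries where they do the work, as an engineer would, in place of code of your own. Each camera call takes 0.05 s, during which the arm holds its last target.

### The job

Get the wooden block ready for drilling. With a fingertip, push the yellow lever of the drilling jig's sliding length stop inwards, towards the drill bushing, until the stop clicks into its third notch, counted from its outer end, and leave it there; then gently push the block along the channel from behind until its end butts against the stop, without knocking the stop out of that notch. Push only, lift nothing, and leave the tape measure, screwdriver and pliers beside the jig alone.

Things in the scene. Friction and masses are not known exactly. Their poses are not given: they have to be found in the camera images.
- jig: grey steel drilling jig, 250 x 130 mm, fixed to the bench; base plate 10 mm thick. Origin: on the bench top under the bushing's axis; x runs along the channel from the loading end (bare tongue 66 mm wide, out to x = -130 mm) to the length stop (plate ends at +120 mm); z up. Channel: centred on y = 0, 49 mm wide, between steel guides that reach 30 mm above the bench, from x = -45 to +100 mm
- bushing (a point): top of the steel drill bushing over the channel, 69.5 mm above the bench, at jig x = 0, y = 0. The grey arm that carries it spans 30 mm along x (underside 51 mm above the bench) and stands on a pillar on the jig's +y side. On the -y side, at y = -48 mm, runs the stop's notched rail; white dots on the plate count its notches: one at the first (outermost, at +x) to four at the last
- length_stop (a joint): travel of the stop in m: 0 at the outer end of its rail, growing inwards (jig -x), at most 0.062. It starts on smooth rail (below 0.014). A spring ball clicks into V notches: first 0.020, second 0.032, third 0.044, fourth 0.056. Pushing it out of a notch, either way, takes about 10 N; past the crest half-way (0.026, 0.038, 0.050) it springs on into the next notch by itself
- lever_grip (a point): centre of the yellow grip on the stop's upright lever, which moves with the stop: 14 mm along the jig's x, 18 mm across, 36 mm tall (77 to 113 mm above the bench), on a 9 mm stem. At joint 0 it lies at jig x = +86 mm, y = -48 mm.
- stop_face (a point): middle of the stop's face inside the channel, which looks to jig -x, towards the block; axes as the jig's. The face is 34 mm wide, from 12 to 43 mm above the bench; it lies at jig x = 76 mm minus the joint value (32 mm when in the third notch).
- block_centre (a point): centre of the loose wooden block, 92 mm long (along the channel), 45 mm wide, 36 mm high, 0.06 to 0.11 kg. It lies in the channel on the base plate, leading end between the guides, trailing end out on the tongue. Its ends are 46 mm from this point; butted against the stop it lies 46 mm from the stop's face
- tape_measure: yellow and black steel tape measure standing on the bench, 36 x 83 x 70 mm; origin at its underside; a bystander
- screwdriver_b: screwdriver with a red handle lying on the bench, 200 mm long, 28 mm thick; origin at its middle, underside; a bystander
- pliers: red-handled pliers lying on the bench, 192 mm long, 64 mm wide, 12 mm thick; origin at their middle, underside; a bystander

How it is judged:
By the outcome, as a careful person would: the job done as asked, in the order asked, and still so for the second after the job is handed in, with the robot touching nothing.
It also fails if it takes over 64 s, if anything falls off the work surface, if the arm or the gripper's body presses on something with over 40 N, if the wrist force passes 120 N, or if a joint passes its speed limit or range.

## Working session

There is one attempt and no reset: what is moved stays moved. The work goes in short steps, Python scripts to look and compute and a tool call to move; the robot and the scene stay as the last step left them, time stands still between calls to the robot, and variables do not carry over. Pictures are saved under pics/ and viewed, and the job is handed in when it is done.

Besides the shell and the picture viewer there is one more tool, called by a JSON object that holds its "api" and its "payload". servo_tool: Moves the arm, as the interface text tells. Its arguments: {"type":"object","properties":{"commands":{"type":"array","items":{"type":"array","items":{"type":"array","items":{"type":"number"}}}},"force":{"type":"number"}},"required":["commands"]}

```bash
mkdir -p pics; cat > h.py <<'E'
from bench import r
import cv2,numpy as np
def snap(name,tag):
    p,d=r.snapshot(name); cv2.imwrite(f'pics/{tag}.png',p[:,:,::-1]); np.savez(f'pics/{tag}.npz',p=p,d=d); return p,d
def world(name,d,uv,z=None):
    c=r.calibration(name);K=np.array([[c['fx'],0,c['cx']],[0,c['fy'],c['cy']],[0,0,1]]);T=np.array(c['pose'])
    uv=np.array(uv,float).reshape(-1,1,2);n=cv2.undistortPoints(uv,K,np.array(c['dist'])).reshape(-1,2)
    ray=np.c_[n,np.ones(len(n))]
    if z is None:
        q=uv.reshape(-1,2).round().astype(int);D=d[q[:,1],q[:,0]][:,None]
        return (ray*D)@T[:3,:3].T+T[:3,3]
    R=ray@T[:3,:3].T
    return T[:3,3]+R*((z-T[2,3])/R[:,2])[:,None]
E
python3 - <<'E'
from h import *
for n in('scene','top'):
    snap(n,n+'0'); print(n,np.round(r.calibration(n)['pose'],3))
s=r.sense();print({k:np.round(v,2).tolist() for k,v in s.items()})
E
```

```text
scene [[ 5.1500e-01 -5.6700e-01  6.4300e-01 -5.4029e+01]
 [-8.5700e-01 -3.5200e-01  3.7600e-01  8.2212e+01]
 [ 1.4000e-02 -7.4500e-01 -6.6700e-01  6.5838e+02]
 [ 0.0000e+00  0.0000e+00  0.0000e+00  1.0000e+00]]
top [[-1.50000e-02 -9.87000e-01  1.59000e-01  3.71023e+02]
 [-1.00000e+00  1.40000e-02 -8.00000e-03  4.13209e+02]
 [ 6.00000e-03 -1.59000e-01 -9.87000e-01  9.39378e+02]
 [ 0.00000e+00  0.00000e+00  0.00000e+00  1.00000e+00]]
{'time': 0.1, 'joint_pos': [66.61, 7.51, 85.32, 0.0, 87.26, -4.89], 'qd': [-0.01, -0.09, -0.15, 0.05, -0.01, -0.03], 'joint_efforts': [0.0, -57.1, -50.19, -0.0, 0.01, -0.0], 'tool_pos': [190.1, 568.57, 230.35], 'tcp_rot': [173.59, 89.9, -114.9], 'ft_force': [0.18, 0.26, -0.75], 'wrist_torque': [-0.02, -0.01, -0.01], 'finger_gap': 85.42}
```

View pics/scene0.png

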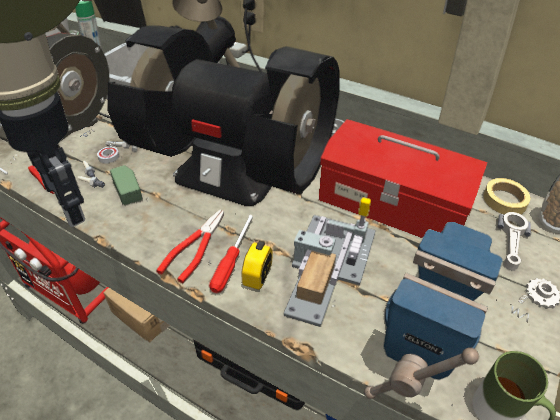

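View pics/top0.png

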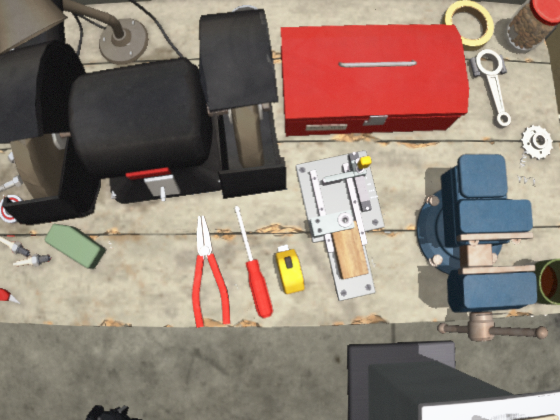

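The scene view has the jig at about (330,265) and its yellow lever at (365,207), in front of the red toolbox. In the top view the jig spans (300–380, 155–300), with the lever at (365,160), the block at (350,252) and the bushing at (345,219). Next I'll zoom in and measure.

```bash
python3 - <<'E'
from h import *
for n,(a,b,c,e) in {'top':(120,310,270,410),'scene':(180,335,270,400)}.items():
    p=np.load(f'pics/{n}0.npz')['p'][a:b,c:e]
    s=min(800//p.shape[1],600//p.shape[0]);print(n,s)
    cv2.imwrite(f'pics/{n}0z.png',cv2.resize(p,None,fx=s,fy=s,interpolation=cv2.INTER_CUBIC)[:,:,::-1])
z=np.load('pics/top0.npz');p,d=z['p'],z['d']
hsv=cv2.cvtColor(p,cv2.COLOR_RGB2HSV)
vv,uu=np.mgrid[0:420,0:560]
W=world('top',d,np.c_[uu.ravel(),vv.ravel()]).reshape(420,560,3)
print('toolbox',W[60:135:8,375].round(), W[128,290:470:30].round())
m=(abs(hsv[...,0].astype(int)-27)<8)&(hsv[...,1]>150)&(vv<180)&(vv>145)&(uu>340)&(uu<385)
print('grip px',np.argwhere(m).min(0),np.argwhere(m).max(0)); g=W[m];g=g[g[:,2]>90]
print(len(g),g.min(0),g.max(0),np.median(g,0))
print('bush',W[219,345],W[216:223,345,2])
np.save('pics/W0.npy',W)
E
```

```text
top 3
scene 3
toolbox [[728. 245. 131.]
 [711. 247. 136.]
 [699. 247. 131.]
 [685. 248. 133.]
 [671. 249. 132.]
 [661. 248. 123.]
 [649. 248. 118.]
 [637. 248. 114.]
 [639. 238.  64.]
 [642. 227.   5.]] [[638. 383.  48.]
 [638. 331.  44.]
 [640. 278.  37.]
 [643. 223.  28.]
 [645. 166.  19.]
 [646. 108.  16.]]
grip px [156 358] [168 370]
108 [371.02281933 258.4633842   90.41288878] [571.06598135 413.20877704 939.37802428] [562.27102044 267.90215708 110.16920337]
bush [477.68583002 295.09189375  54.6817266 ] [65.23872081 65.58077027 57.60265777 54.6817266   8.83667819  9.42723881
 64.90566625]
```

View pics/top0z.png

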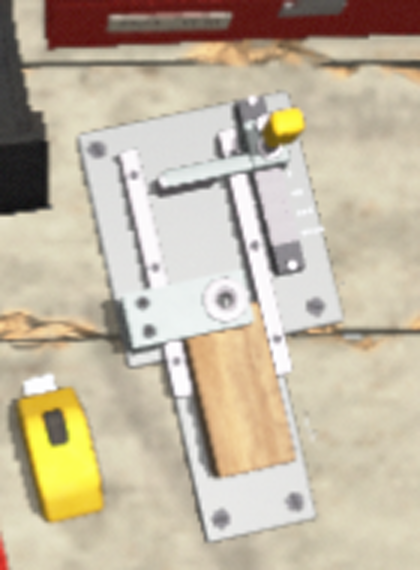

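View pics/scene0z.png

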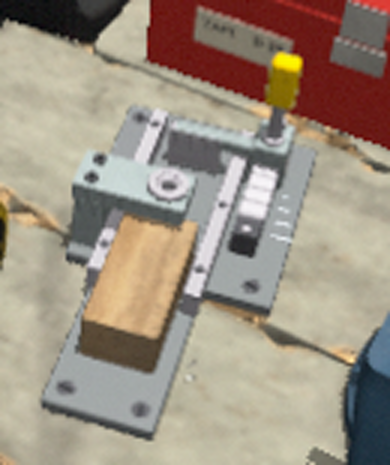

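```bash
cat > fit.py <<'E'
from h import *
from scipy.optimize import least_squares
def proj(name,P):
    c=r.calibration(name);K=np.array([[c['fx'],0,c['cx']],[0,c['fy'],c['cy']],[0,0,1]]);T=np.linalg.inv(np.array(c['pose']))
    return cv2.projectPoints(np.asarray(P,float),cv2.Rodrigues(T[:3,:3])[0],T[:3,3],K,np.array(c['dist']))[0].reshape(-1,2)
def jw(q,P):
    P=np.asarray(P,float);c,s=np.cos(q[2]),np.sin(q[2])
    return np.c_[q[0]+c*P[:,0]-s*P[:,1],q[1]+s*P[:,0]+c*P[:,1],P[:,2]]
E
python3 - <<'E'
from fit import *
PT=[[-130,33,10],[-130,-33,10],[120,65,10],[120,-65,10],[0,0,69.5]]
ut=np.array([[208,541],[313,517],[80,140],[285,93],[226,299]])/3+[270,120]-.33
us=np.array([[43,403],[150,437],[133,107],[315,150],[169,184]])/3+[270,180]-.33
for use in('top','scene','both'):
    def f(q):
        e=[]
        if use!='scene': e.append(proj('top',jw(q,PT))-ut)
        if use!='top': e.append(proj('scene',jw(q,PT))-us)
        return np.concatenate(e).ravel()
    s=least_squares(f,[478,295,.2]);q=s.x
    print(use,q[:2],np.degrees(q[2]),f(q).reshape(-1,2).round(1).tolist())
    if use=='both': np.save('q.npy',q)
for use in ('top','scene'):
  p=np.load(f'pics/{use}0.npz')['p']
  off=np.array([270,120] if use=='top' else [270,180]);
  im=cv2.resize(p[off[1]:off[1]+190,off[0]:off[0]+140],None,fx=3,fy=3,interpolation=cv2.INTER_CUBIC)[:,:,::-1].copy()
  def poly(P,col):
    u=((proj(use,jw(q,P))-off+.33)*3).round().astype(int);cv2.polylines(im,[u],True,col,1)
  poly([[-130,33,10],[-130,-33,10],[-45,-33,10],[-45,33,10]],(0,255,0))
  poly([[120,65,10],[120,-65,10]],(0,255,0))
  poly([[x,y,113] for x,y in((79,-39),(93,-39),(93,-57),(79,-57))],(255,0,255))
  poly([[x,y,30] for x,y in((-45,24.5),(100,24.5),(100,-24.5),(-45,-24.5))],(255,0,0))
  poly([[x,y,69.5] for x,y in((3,0),(-3,0))],(0,0,255))
  poly([[x,y,46] for x,y in((-15,22.5),(-107,22.5),(-107,-22.5),(-15,-22.5))],(0,0,255))
  cv2.imwrite(f'pics/{use}0o.png',im)
E
```

```text
top [475.46136606 293.62381225] 9.351948635036644 [[-0.9, 0.7], [1.4, 1.4], [-2.8, -2.8], [0.1, 0.6], [2.1, -0.1]]
scene [472.71225792 292.22247834] 9.436544347064888 [[-1.3, -0.7], [0.7, 0.4], [-1.4, -1.7], [-0.1, 0.9], [2.0, 0.8]]
both [474.49638764 293.09400936] 9.408149289631105 [[-0.5, 1.2], [1.8, 2.0], [-2.6, -2.2], [0.4, 1.1], [2.4, 0.5], [-1.2, -1.7], [0.7, -0.6], [-1.3, -2.4], [-0.2, 0.3], [2.0, -0.0]]
```

View pics/top0o.png

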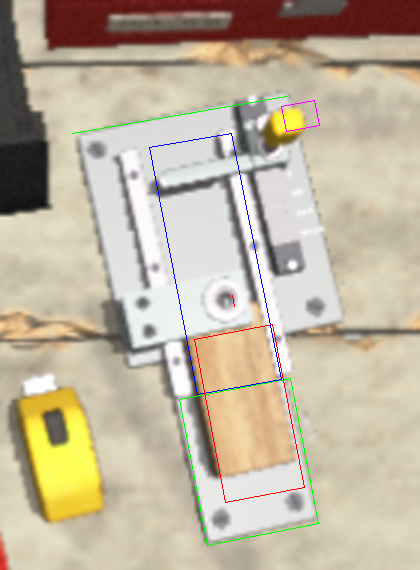

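View pics/scene0o.png

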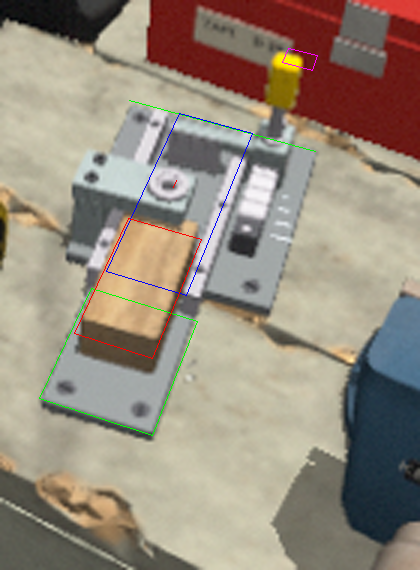

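The overlay doesn't fit: the wide plate isn't centred on y=0. I'll refit with its y offset left free and the grip top added.

```bash
python3 - <<'E'
from fit import *
def PT(o): return np.array([[-130,33,10],[-130,-33,10],[120,65+o,10],[120,-65+o,10],[0,0,69.5],[86,-48,113]],float)
ut=np.array([[208,541],[313,517],[80,140],[285,93],[226,299],[289,122]])/3+[270,120]-.33
us=np.array([[43,403],[150,437],[133,107],[315,150],[169,184],[288,61]])/3+[270,180]-.33
for use in('top','scene','both'):
    def f(q):
        e=[];P=jw(q[:3],PT(q[3]))
        if use!='scene': e.append(proj('top',P)-ut)
        if use!='top': e.append(proj('scene',P)-us)
        return np.concatenate(e).ravel()
    s=least_squares(f,[478,295,.2,0],x_scale=[1,1,.01,1]);q=s.x
    print(use,q[:2],np.degrees(q[2]),q[3],f(q).reshape(-1,2).round(1).tolist())
    if use=='both': np.save('q.npy',q)
print('grip',jw(q[:3],[[86,-48,113]]),'blockguess')
for use in ('top','scene'):
  p=np.load(f'pics/{use}0.npz')['p']
  off=np.array([270,120] if use=='top' else [270,180]);
  im=cv2.resize(p[off[1]:off[1]+190,off[0]:off[0]+140],None,fx=3,fy=3,interpolation=cv2.INTER_CUBIC)[:,:,::-1].copy()
  def poly(P,col):
    u=((proj(use,jw(q[:3],P))-off+.33)*3).round().astype(int);cv2.polylines(im,[u],True,col,1)
  poly([[-130,33,10],[-130,-33,10],[-45,-33,10],[-45,33,10]],(0,255,0))
  poly([[x,y,113] for x,y in((79,-39),(93,-39),(93,-57),(79,-57))],(255,0,255))
  poly([[x,y,30] for x,y in((-45,24.5),(100,24.5),(100,-24.5),(-45,-24.5))],(255,0,0))
  poly([[x,y,69.5] for x,y in((3,0),(-3,0))],(0,0,255))
  poly([[x,y,46] for x,y in((-10,22.5),(-102,22.5),(-102,-22.5),(-10,-22.5))],(0,0,255))
  cv2.imwrite(f'pics/{use}0p.png',im)
E
```

```text
top [473.93848683 297.05637862] 10.970778563321081 -9.095588838574146 [[-0.6, 1.7], [1.4, 1.4], [-1.4, -1.6], [1.1, -0.2], [0.0, 0.9], [-0.3, -2.3]]
scene [471.48018522 295.79414897] 11.296011865929726 -9.394667533804204 [[-1.4, 0.1], [1.0, 0.2], [-1.0, -0.7], [0.9, 0.6], [-0.2, 0.4], [0.6, -1.3]]
both [473.10874786 296.57082724] 11.144563336559338 -9.236271832822283 [[-0.1, 2.2], [1.9, 1.8], [-1.2, -1.0], [1.2, 0.2], [0.4, 1.4], [-0.2, -1.8], [-1.4, -0.9], [0.9, -0.7], [-0.8, -1.3], [0.9, 0.0], [-0.2, -0.3], [0.6, -1.9]]
grip [[566.76470035 266.09850271 113.        ]] blockguess
```

View pics/top0p.png

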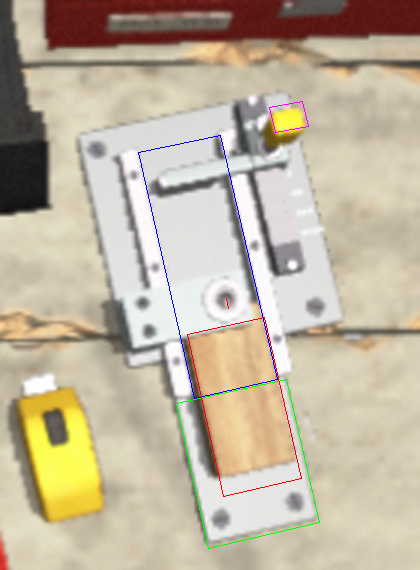

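View pics/scene0p.png

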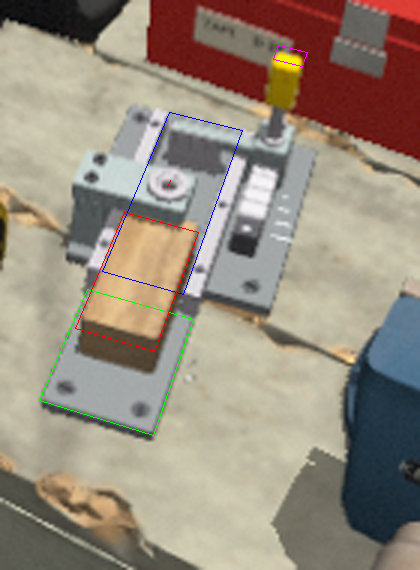

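```bash
python3 - <<'E'
from fit import *
from scipy.spatial.transform import Rotation as Ro
q=np.load('q.npy')
W=np.load('pics/W0.npy')
def ij(P): 
    c,s=np.cos(q[2]),np.sin(q[2]);d=P[:,:2]-q[:2];return np.c_[d@[c,s],d@[-s,c],P[:,2]].round(1)
d=np.load('pics/scene0.npz')['d']
gt=world('top',None,np.array([[289,122]])/3+[269.67,119.67],113)
gs=world('scene',None,np.array([[288,61]])/3+[269.67,179.67],113)
print('grip',gt,ij(gt),gs,ij(gs))
# block: top-face trailing corners / top-face trailing edge
bt=world('top',None,np.array([[218,476],[295,460],[257,468]])/3+[269.67,119.67],46)
bs=world('scene',None,np.array([[82,325],[157,352]])/3+[269.67,179.67],46)
print('block trail',ij(bt),ij(bs))
for n in('top','scene'):
  dd=np.load(f'pics/{n}0.npz')['d'];
  pts={'top':np.array([[250,400],[305,560],[100,220],[222,310],[260,525],[200,240]]),'scene':np.array([[140,290],[40,260],[225,290],[100,385]])}[n]
  print(n,world(n,dd,pts/3+([270,120] if n=='top' else [270,180])).round(1)[:,2])
m=W[...,2]
print('tall',[(x,y,round(float(np.nanmax(np.where((abs(W[...,0]-x)<25)&(abs(W[...,1]-y)<25)&(m<500),m,-1))))) for x in(300,350,400,450,500,550,600,650,700) for y in(200,250,300,350,400,450)])
R=Ro.from_euler('xyz',r.sense()['tcp_rot'],degrees=True).as_matrix();print(R.round(3))
E
```

```text
grip [[563.76032935 265.91564745 113.        ]] [[ 83.  -47.6 113. ]] [[561.46251255 265.0453285  113.        ]] [[ 80.6 -48.  113. ]]
block trail [[-90.7  22.7  46. ]
 [-91.4 -21.2  46. ]
 [-91.1   0.5  46. ]] [[ -98.5   19.6   46. ]
 [-102.   -24.4   46. ]]
top [43.2 -0.7 10.6 64.3  9.9 12.2]
scene [47.7 -3.1  7.5  5.8]
tall [(300, 200, 3), (300, 250, 4), (300, 300, 3), (300, 350, 4), (300, 400, 24), (300, 450, 28), (350, 200, 4), (350, 250, 13), (350, 300, 14), (350, 350, 61), (350, 400, 65), (350, 450, 30), (400, 200, 4), (400, 250, 49), (400, 300, 49), (400, 350, 67), (400, 400, 72), (400, 450, 29), (450, 200, 12), (450, 250, 49), (450, 300, 72), (450, 350, 69), (450, 400, 49), (450, 450, 19), (500, 200, 9), (500, 250, 34), (500, 300, 73), (500, 350, 69), (500, 400, 244), (500, 450, 246), (550, 200, 5), (550, 250, 114), (550, 300, 110), (550, 350, 47), (550, 400, 245), (550, 450, 252), (600, 200, 4), (600, 250, 54), (600, 300, 45), (600, 350, 12), (600, 400, 311), (600, 450, 311), (650, 200, 136), (650, 250, 138), (650, 300, 137), (650, 350, 139), (650, 400, 312), (650, 450, 313), (700, 200, 162), (700, 250, 162), (700, 300, 161), (700, 350, 138), (700, 400, 307), (700, 450, 308)]
[[-0.001 -0.948  0.317]
 [-0.002  0.317  0.948]
 [-1.     0.    -0.002]]
```

```bash
cat >> fit.py <<'E'
from scipy.spatial.transform import Rotation as Ro
q=np.load('q.npy')[:3]
def target(jx,jy,z):
    """shift (cm, tool axes) and rotvec deg to jig point with tool x down, y=-jig x, z=jig y"""
    s=r.sense();R=Ro.from_euler('xyz',s['tcp_rot'],degrees=True).as_matrix()
    w=jw(q,[[jx,jy,z]])[0];c,si=np.cos(q[2]),np.sin(q[2])
    Rt=np.array([[0,0,-1],[-c,-si,0],[-si,c,0]]).T
    print('target',w.round(1),'shift',(R.T@(w-s['tool_pos'])/10).round(2),'rot',np.degrees(Ro.from_matrix(R.T@Rt).as_rotvec()).round(1))
def st():
    s=r.sense();c,si=np.cos(q[2]),np.sin(q[2]);d=s['tool_pos'];d=np.array([d[0]-q[0],d[1]-q[1]])
    f=s['ft_force'];print(s['time'],'jig pos',np.round([d@[c,si],d@[-si,c],s['tool_pos'][2]],2),'F jig',np.round([f[0]*c+f[1]*si,-f[0]*si+f[1]*c,f[2]],2),'gap',s['finger_gap'])
E
python3 - <<'E'
from fit import *
s=r.sense();R=Ro.from_euler('xyz',s['tcp_rot'],degrees=True).as_matrix()
print(R.T@(np.array([330,300,231.3])-s['tool_pos'])/10); target(114,-48,231)
E
```

```text
[ -0.06422789 -21.7867617  -21.03161426]
target [594.2 271.5 231. ] shift [ -0.05 -47.75 -15.35] rot [-29.6  -0.1  -0. ]
```

{"api": "servo_tool", "payload": {"commands": [[[255, 0, -1.5, -1.5, -3.7, 0, 0], [255, 0, -4.5, -4.5, -7.4, 0, 0], [255, 0, -8, -7.5, -11.1, 0, 0], [255, 0, -11.5, -11, -14.8, 0, 0], [255, 0, -15, -14.5, -18.5, 0, 0], [255, 0, -18.5, -18, -22.2, 0, 0], [255, 0, -21, -20.5, -25.9, 0, 0], [255, 0, -22, -21, -29.6, 0, 0]]], "force": 40}}

```text
time: 0.9
tool_pos: [333.3, 297.1, 231.1]
tcp_rot: [-178.8, 89.9, -77.7]
ft_force: [-1.2, -0.5, 0.9]
finger_gap: -0.0
```

```bash
python3 - <<'E'
from fit import *
st(); target(114,-48,231)
E
```

```text
0.9 jig pos [-137.07   27.54  231.06] F jig [-1.23 -0.28  0.91] gap -0.037612129681568345
target [594.2 271.5 231. ] shift [ 1.000e-02 -2.511e+01 -7.530e+00] rot [-0.1 -0.1  0. ]
```

{"api": "servo_tool", "payload": {"commands": [[[255, 0, -1.5, -0.5, 0, 0, 0], [255, 0, -4.5, -1.5, 0, 0, 0], [255, 0, -8.5, -2.7, 0, 0, 0], [255, 0, -12.5, -4, 0, 0, 0], [255, 0, -16.5, -5.2, 0, 0, 0], [255, 0, -20.5, -6.3, 0, 0, 0], [255, 0, -23.8, -7.2, 0, 0, 0], [255, 0, -25.1, -7.5, 0, 0, 0]]]}}

```text
time: 1.7
tool_pos: [595.3, 273.6, 229.8]
tcp_rot: [120.2, 89.9, -138.8]
ft_force: [-0.1, -0.1, 0.0]
finger_gap: 0.1
```

```bash
python3 - <<'E'
from fit import *
st(); snap('top','top1');snap('scene','scene1');st();target(114,-48,90)
for n,(a,b,c,e) in {'top':(100,290,270,410),'scene':(130,300,270,440)}.items():
    p=np.load(f'pics/{n}1.npz')['p'][a:b,c:e]
    cv2.imwrite(f'pics/{n}1z.png',cv2.resize(p,None,fx=3,fy=3,interpolation=cv2.INTER_CUBIC)[:,:,::-1])
E
```

```text
1.7 jig pos [115.49 -46.17 229.82] F jig [-0.09 -0.07  0.03] gap 0.06341980650679456
1.8 jig pos [114.46 -45.59 229.78] F jig [-0.19  0.01 -1.29] gap 0.12211478147193934
target [594.2 271.5  90. ] shift [13.98  0.02 -0.23] rot [-0.1 -0.  -0.1]
```

View pics/top1z.png

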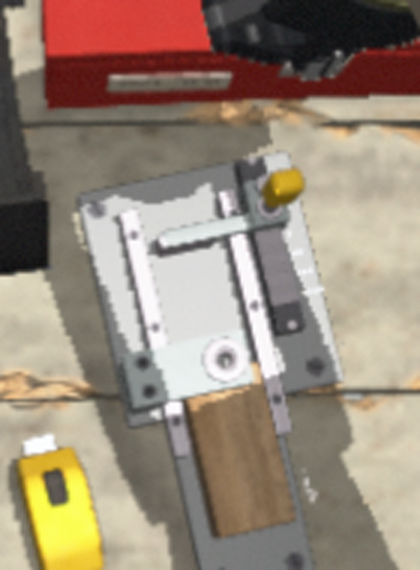

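View pics/scene1z.png

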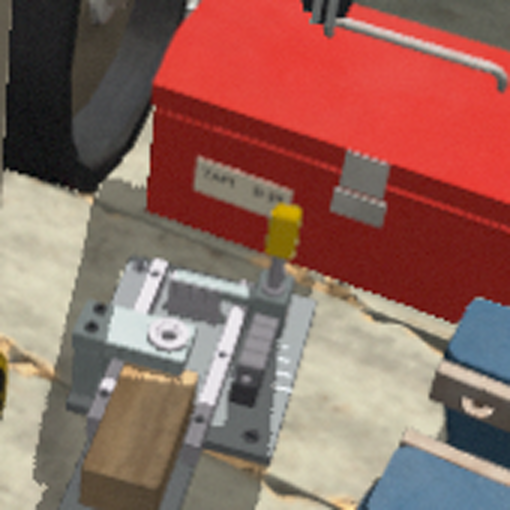

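The fingertip is well behind the lever, seen over the toolbox edge in both views, and the path down is clear. I'll descend, with 3 mm extra clearance.

{"api": "servo_tool", "payload": {"commands": [[[255, 1.5, -0.3, -0.2, 0, 0, 0], [255, 4, -0.3, -0.2, 0, 0, 0], [255, 6.5, -0.3, -0.2, 0, 0, 0], [255, 9, -0.3, -0.2, 0, 0, 0], [255, 11, -0.3, -0.2, 0, 0, 0], [255, 13, -0.3, -0.2, 0, 0, 0], [255, 14, -0.3, -0.2, 0, 0, 0], [255, 14, -0.3, -0.2, 0, 0, 0]]]}}

```text
time: 2.6
tool_pos: [594.1, 273.1, 88.7]
tcp_rot: [98.3, 89.8, -160.5]
ft_force: [-0.1, -0.8, -0.5]
finger_gap: 0.1
```

```bash
python3 - <<'E'
from fit import *
st(); snap('top','top2');snap('scene','scene2');st()
for n,(a,b,c,e) in {'top':(100,290,270,410),'scene':(130,300,270,440)}.items():
    p=np.load(f'pics/{n}2.npz')['p'][a:b,c:e]
    cv2.imwrite(f'pics/{n}2z.png',cv2.resize(p,None,fx=3,fy=3,interpolation=cv2.INTER_CUBIC)[:,:,::-1])
E
```

```text
2.6 jig pos [114.12 -46.42  88.68] F jig [-0.27 -0.76 -0.47] gap 0.05936514476695048
2.7 jig pos [116.34 -46.24  91.77] F jig [ 0.37 -0.11  0.  ] gap -0.12054735346230615
```

View pics/scene2z.png

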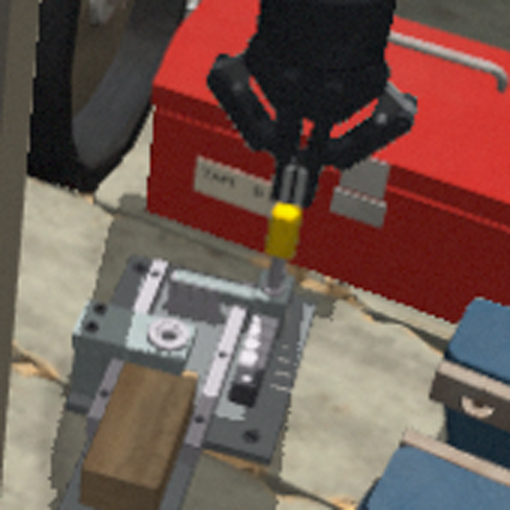

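View pics/top2z.png

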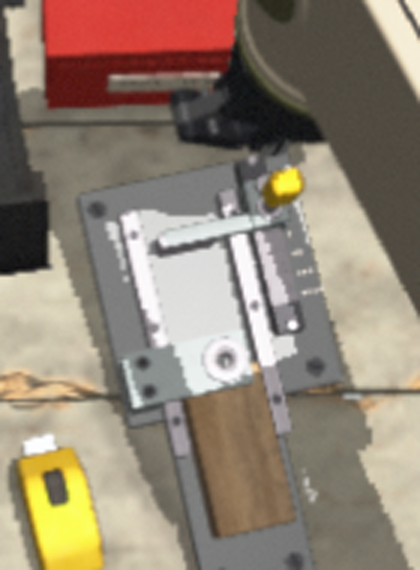

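Both views show the closed fingertips straight behind the yellow grip with a small gap. Now I'll creep inward along tool +y.

{"api": "servo_tool", "payload": {"commands": [[[255, 0, 0.15, 0, 0, 0, 0], [255, 0, 0.3, 0, 0, 0, 0], [255, 0, 0.45, 0, 0, 0, 0], [255, 0, 0.6, 0, 0, 0, 0], [255, 0, 0.75, 0, 0, 0, 0], [255, 0, 0.9, 0, 0, 0, 0], [255, 0, 0.9, 0, 0, 0, 0]]]}}

```text
time: 3.4
tool_pos: [587.4, 271.7, 91.3]
tcp_rot: [90.2, 90.0, -168.6]
ft_force: [-0.2, 0.7, -0.4]
finger_gap: 0.2
```

```bash
python3 -c "
from fit import *
st()"
```

```text
3.4 jig pos [107.29 -46.51  91.27] F jig [-0.09  0.68 -0.4 ] gap 0.21758098017520855
```

{"api": "servo_tool", "payload": {"commands": [[[255, 0, 0.1, 0, 0, 0, 0], [255, 0, 0.2, 0, 0, 0, 0], [255, 0, 0.3, 0, 0, 0, 0], [255, 0, 0.4, 0, 0, 0, 0], [255, 0, 0.4, 0, 0, 0, 0]]]}}

```text
time: 3.9
tool_pos: [583.5, 270.9, 91.3]
tcp_rot: [99.2, 90.0, -159.7]
ft_force: [0.2, -0.2, 0.2]
finger_gap: -0.1
```

```bash
python3 -c "
from fit import *
st()"
```

```text
3.9 jig pos [103.36 -46.5   91.25] F jig [ 0.13 -0.22  0.19] gap -0.12622963587172267
```

{"api": "servo_tool", "payload": {"commands": [[[255, 0, 0.1, 0, 0, 0, 0], [255, 0, 0.2, 0, 0, 0, 0], [255, 0, 0.3, 0, 0, 0, 0], [255, 0, 0.4, 0, 0, 0, 0], [255, 0, 0.4, 0, 0, 0, 0]]]}}

```text
time: 4.4
tool_pos: [579.6, 270.2, 91.3]
tcp_rot: [89.7, 90.0, -169.2]
ft_force: [0.7, -0.1, -0.6]
finger_gap: 0.2
```

```bash
python3 -c "
from fit import *
st()"
```

```text
4.4 jig pos [ 99.37 -46.49  91.31] F jig [ 0.68 -0.28 -0.61] gap 0.16761950336443504
```

{"api": "servo_tool", "payload": {"commands": [[[255, 0, 0.1, 0, 0, 0, 0], [255, 0, 0.2, 0, 0, 0, 0], [255, 0, 0.3, 0, 0, 0, 0], [255, 0, 0.4, 0, 0, 0, 0], [255, 0, 0.4, 0, 0, 0, 0]]]}}

```text
time: 4.9
tool_pos: [575.1, 269.3, 91.2]
tcp_rot: [95.5, 89.9, -163.3]
ft_force: [0.3, 0.6, -0.4]
finger_gap: -0.1
```

```bash
python3 - <<'E'
from fit import *
st(); snap('scene','scene3');st()
for n,(a,b,c,e) in {'scene':(130,300,270,440)}.items():
    p=np.load(f'pics/{n}3.npz')['p'][a:b,c:e]
    cv2.imwrite(f'pics/{n}3z.png',cv2.resize(p,None,fx=3,fy=3,interpolation=cv2.INTER_CUBIC)[:,:,::-1])
E
```

```text
4.9 jig pos [ 94.82 -46.52  91.19] F jig [ 0.44  0.55 -0.42] gap -0.05562343338745192
4.95 jig pos [ 94.79 -46.49  91.17] F jig [-0.49 -0.46  1.25] gap 0.20428139956282013
```

View pics/scene3z.png

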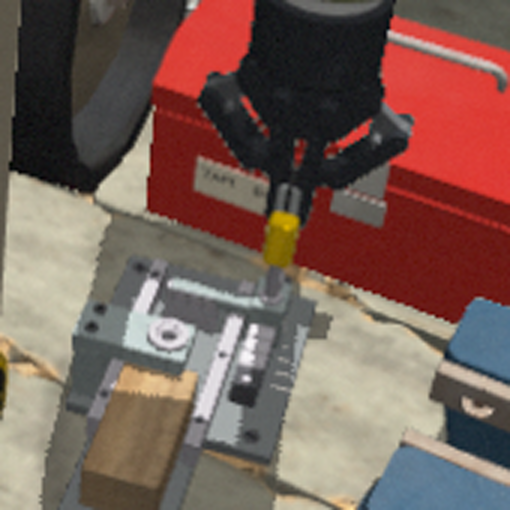

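The grip moved with the fingertip: its top went from (285,207) to (284,215). It slides freely so far, so the stop is still on the smooth rail. I'll go on in 2 mm steps, reading the force after each.

{"api": "servo_tool", "payload": {"commands": [[[255, 0, 0.1, 0, 0, 0, 0], [255, 0, 0.2, 0, 0, 0, 0], [255, 0, 0.2, 0, 0, 0, 0]]]}}

```text
time: 5.25
tool_pos: [573.5, 269.0, 91.2]
tcp_rot: [92.9, 90.0, -166.0]
ft_force: [-0.0, -0.2, 0.1]
finger_gap: 0.1
```

```bash
python3 -c "
from fit import *
st()"
```

```text
5.25 jig pos [ 93.2  -46.47  91.23] F jig [-0.05 -0.19  0.15] gap 0.09402005643673525
```

{"api": "servo_tool", "payload": {"commands": [[[255, 0, 0.1, 0, 0, 0, 0], [255, 0, 0.2, 0, 0, 0, 0], [255, 0, 0.2, 0, 0, 0, 0]]]}}

```text
time: 5.55
tool_pos: [571.7, 268.6, 91.3]
tcp_rot: [93.2, 90.0, -165.7]
ft_force: [-0.0, -0.3, -0.0]
finger_gap: 0.1
```

```bash
python3 -c "
from fit import *
st()"
```

```text
5.55 jig pos [ 91.32 -46.49  91.28] F jig [-0.05 -0.26 -0.  ] gap 0.11398280705248946
```

{"api": "servo_tool", "payload": {"commands": [[[255, 0, 0.1, 0, 0, 0, 0], [255, 0, 0.2, 0, 0, 0, 0], [255, 0, 0.2, 0, 0, 0, 0]]]}}

```text
time: 5.85
tool_pos: [569.8, 268.2, 91.3]
tcp_rot: [101.8, 90.0, -157.1]
ft_force: [0.1, 0.2, 0.3]
finger_gap: -0.1
```

```bash
python3 -c "
from fit import *
st()"
```

```text
5.85 jig pos [ 89.37 -46.5   91.27] F jig [0.11 0.22 0.3 ] gap -0.08574810440578041
```

{"api": "servo_tool", "payload": {"commands": [[[255, 0, 0.1, 0, 0, 0, 0], [255, 0, 0.2, 0, 0, 0, 0], [255, 0, 0.2, 0, 0, 0, 0]]]}}

```text
time: 6.15
tool_pos: [567.8, 267.8, 91.3]
tcp_rot: [103.5, 90.0, -155.4]
ft_force: [0.1, -0.2, -0.4]
finger_gap: 0.0
```

```bash
python3 -c "
from fit import *
st()"
```

```text
6.15 jig pos [ 87.36 -46.5   91.28] F jig [ 0.11 -0.19 -0.41] gap 0.02927642433539966
```

{"api": "servo_tool", "payload": {"commands": [[[255, 0, 0.1, 0, 0, 0, 0], [255, 0, 0.2, 0, 0, 0, 0], [255, 0, 0.2, 0, 0, 0, 0]]]}}

```text
time: 6.45
tool_pos: [566.9, 267.7, 91.4]
tcp_rot: [-84.3, 89.9, 16.8]
ft_force: [4.7, 0.6, -3.8]
finger_gap: 0.3
```

```bash
python3 -c "
from fit import *
st()"
```

```text
6.45 jig pos [ 86.46 -46.49  91.4 ] F jig [ 4.7  -0.31 -3.85] gap 0.2617457596544887
```

Resistance has started at 4.7 N, probably the first notch. I'll check with a picture.

```bash
python3 - <<'E'
from fit import *
st()
for n,(a,b,c,e) in {'scene':(180,290,320,420)}.items():
    snap(n,n+'4')
    p=np.load(f'pics/{n}4.npz')['p'][a:b,c:e]
    cv2.imwrite(f'pics/{n}4z.png',cv2.resize(p,None,fx=5,fy=5,interpolation=cv2.INTER_CUBIC)[:,:,::-1])
print(proj('scene',jw(q,[[60,-60,10],[48,-60,10],[66,-48,113]])).round(1))
st()
E
```

```text
6.45 jig pos [ 86.46 -46.49  91.4 ] F jig [ 4.7  -0.31 -3.85] gap 0.2617457596544887
[[362.1 248.8]
 [360.8 253.2]
 [364.  205.1]]
6.5 jig pos [ 86.43 -46.5   91.39] F jig [ 5.96  0.63 -3.83] gap -0.026538213341756767
```

View pics/scene4z.png

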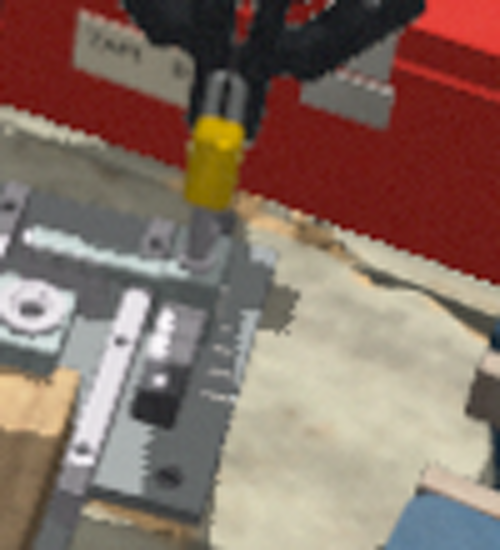

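The grip top is at about (364,205.6), and the prediction for joint 20 mm is (364,205.1), so the stop is in the first notch with the fingertip against it. Contact at joint j is therefore at TCP jig x ≈ 107 − j. Next I'll push over the first crest.

{"api": "servo_tool", "payload": {"commands": [[[255, 0, 0.05, 0, 0, 0, 0], [255, 0, 0.1, 0, 0, 0, 0], [255, 0, 0.15, 0, 0, 0, 0], [255, 0, 0.2, 0, 0, 0, 0], [255, 0, 0.2, 0, 0, 0, 0]]]}}

```text
time: 7.0
tool_pos: [565.9, 267.5, 91.4]
tcp_rot: [-84.7, 89.7, 16.4]
ft_force: [10.5, 2.9, -7.4]
finger_gap: -0.0
```

```bash
python3 -c "
from fit import *
st()"
```

```text
7.0 jig pos [ 85.44 -46.5   91.43] F jig [10.91  0.84 -7.4 ] gap -0.016867988832836647
```

{"api": "servo_tool", "payload": {"commands": [[[255, 0, 0.05, 0, 0, 0, 0], [255, 0, 0.1, 0, 0, 0, 0], [255, 0, 0.15, 0, 0, 0, 0], [255, 0, 0.2, 0, 0, 0, 0], [255, 0, 0.2, 0, 0, 0, 0]]]}}

```text
time: 7.5
tool_pos: [564.0, 267.1, 91.4]
tcp_rot: [-84.5, 89.8, 16.6]
ft_force: [10.5, 2.2, -7.7]
finger_gap: -0.1
```

```bash
python3 -c "
from fit import *
st()"
```

```text
7.5 jig pos [ 83.44 -46.51  91.43] F jig [10.71  0.09 -7.74] gap -0.08107966537657656
```

{"api": "servo_tool", "payload": {"commands": [[[255, 0, 0.05, 0, 0, 0, 0], [255, 0, 0.1, 0, 0, 0, 0], [255, 0, 0.15, 0, 0, 0, 0], [255, 0, 0.2, 0, 0, 0, 0], [255, 0, 0.2, 0, 0, 0, 0]]]}}

```text
time: 8.0
tool_pos: [559.7, 266.3, 91.2]
tcp_rot: [95.7, 90.0, -163.2]
ft_force: [-0.2, -0.4, 0.3]
finger_gap: -0.4
```

```bash
python3 -c "
from fit import *
st()"
```

```text
8.0 jig pos [ 79.12 -46.49  91.23] F jig [-0.28 -0.3   0.28] gap -0.4024720437389664
```

It clicked over the first crest and the stop is now at 32 mm. Next is contact with it again, at TCP jig x of about 75, and then the second crest.

{"api": "servo_tool", "payload": {"commands": [[[255, 0, 0.1, 0, 0, 0, 0], [255, 0, 0.2, 0, 0, 0, 0], [255, 0, 0.3, 0, 0, 0, 0], [255, 0, 0.35, 0, 0, 0, 0], [255, 0, 0.35, 0, 0, 0, 0]]]}}

```text
time: 8.5
tool_pos: [556.5, 265.6, 91.3]
tcp_rot: [94.3, 90.0, -164.6]
ft_force: [-0.4, 0.1, 0.2]
finger_gap: -0.0
```

```bash
python3 - <<'E'
from fit import *
st()
for n,(a,b,c,e) in {'scene':(180,290,320,420)}.items():
    snap(n,n+'5')
    p=np.load(f'pics/{n}5.npz')['p'][a:b,c:e]
    cv2.imwrite(f'pics/{n}5z.png',cv2.resize(p,None,fx=5,fy=5,interpolation=cv2.INTER_CUBIC)[:,:,::-1])
print(proj('scene',jw(q,[[86-j,-48,113] for j in(20,32,44,56)])).round(1).tolist())
st()
E
```

```text
8.5 jig pos [ 75.86 -46.49  91.29] F jig [-0.34  0.22  0.21] gap -0.011011013953408698
[[364.0, 205.1], [362.5, 209.4], [361.0, 213.8], [359.5, 218.3]]
8.55 jig pos [ 75.97 -46.48  91.32] F jig [-0.71  1.09  0.45] gap -0.2233761203231164
```

View pics/scene5z.png

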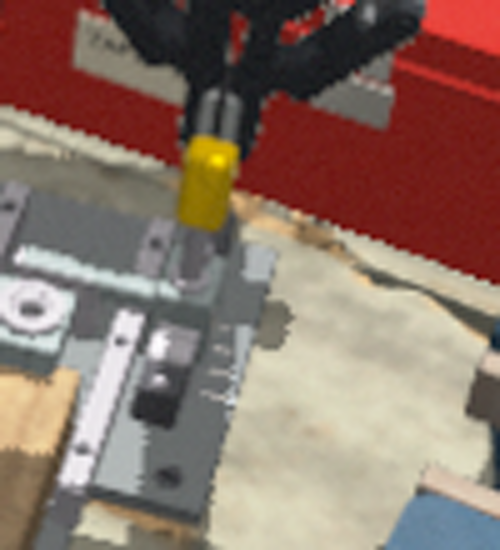

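The grip top is at about (362.6,209.8), matching joint 32 mm (the second notch, predicted 362.5,209.4). Now for the second crest.

{"api": "servo_tool", "payload": {"commands": [[[255, 0, 0.05, 0, 0, 0, 0], [255, 0, 0.1, 0, 0, 0, 0], [255, 0, 0.15, 0, 0, 0, 0], [255, 0, 0.2, 0, 0, 0, 0], [255, 0, 0.2, 0, 0, 0, 0]]]}}

```text
time: 9.05
tool_pos: [555.4, 265.4, 91.4]
tcp_rot: [-84.6, 89.9, 16.5]
ft_force: [4.2, 1.5, -3.5]
finger_gap: -0.1
```

```bash
python3 -c "
from fit import *
st()"
```

```text
9.05 jig pos [ 74.68 -46.5   91.38] F jig [ 4.44  0.61 -3.53] gap -0.14424178751128072
```

{"api": "servo_tool", "payload": {"commands": [[[255, 0, 0.05, 0, 0, 0, 0], [255, 0, 0.1, 0, 0, 0, 0], [255, 0, 0.15, 0, 0, 0, 0], [255, 0, 0.2, 0, 0, 0, 0], [255, 0, 0.2, 0, 0, 0, 0]]]}}

```text
time: 9.55
tool_pos: [554.4, 265.2, 91.4]
tcp_rot: [-84.3, 89.8, 16.8]
ft_force: [11.2, 3.0, -7.8]
finger_gap: 0.5
```

```bash
python3 -c "
from fit import *
st()"
```

```text
9.55 jig pos [ 73.73 -46.49  91.44] F jig [11.57  0.8  -7.8 ] gap 0.5281621154341408
```

{"api": "servo_tool", "payload": {"commands": [[[255, 0, 0.05, 0, 0, 0, 0], [255, 0, 0.1, 0, 0, 0, 0], [255, 0, 0.15, 0, 0, 0, 0], [255, 0, 0.15, 0, 0, 0, 0]]]}}

```text
time: 9.95
tool_pos: [553.1, 265.0, 91.4]
tcp_rot: [-84.3, 89.8, 16.8]
ft_force: [11.4, 3.8, -6.7]
finger_gap: -0.3
```

```bash
python3 -c "
from fit import *
st()"
```

```text
9.95 jig pos [ 72.37 -46.47  91.44] F jig [11.95  1.49 -6.71] gap -0.30132523252613896
```

{"api": "servo_tool", "payload": {"commands": [[[255, 0, 0.05, 0, 0, 0, 0], [255, 0, 0.05, 0, 0, 0, 0]]]}}

```text
time: 10.15
tool_pos: [552.6, 264.9, 91.5]
tcp_rot: [-84.4, 89.8, 16.7]
ft_force: [11.7, 2.9, -8.3]
finger_gap: -0.0
```

{"api": "servo_tool", "payload": {"commands": [[[255, 0, 0.05, 0, 0, 0, 0], [255, 0, 0.05, 0, 0, 0, 0]]]}}

```text
time: 10.35
tool_pos: [552.0, 264.7, 91.4]
tcp_rot: [-84.2, 89.8, 16.9]
ft_force: [9.3, 2.7, -8.1]
finger_gap: 0.2
```

```bash
python3 -c "
from fit import *
st()"
```

```text
10.35 jig pos [ 71.23 -46.5   91.45] F jig [ 9.68  0.89 -8.06] gap 0.1970964959861763
```

{"api": "servo_tool", "payload": {"commands": [[[255, 0, 0.05, 0, 0, 0, 0], [255, 0, 0.05, 0, 0, 0, 0]]]}}

```text
time: 10.55
tool_pos: [550.9, 264.5, 91.4]
tcp_rot: [-83.5, 89.9, 17.5]
ft_force: [5.0, 1.4, -4.7]
finger_gap: -0.3
```

{"api": "servo_tool", "payload": {"commands": [[[255, 0, 0.05, 0, 0, 0, 0], [255, 0, 0.05, 0, 0, 0, 0]]]}}

```text
time: 10.75
tool_pos: [549.7, 264.3, 91.4]
tcp_rot: [-82.7, 90.0, 18.4]
ft_force: [3.2, 0.6, -1.9]
finger_gap: -0.0
```

```bash
python3 - <<'E'
from fit import *
st()
for n,(a,b,c,e) in {'scene':(180,290,320,420)}.items():
    snap(n,n+'6')
    p=np.load(f'pics/{n}6.npz')['p'][a:b,c:e]
    cv2.imwrite(f'pics/{n}6z.png',cv2.resize(p,None,fx=5,fy=5,interpolation=cv2.INTER_CUBIC)[:,:,::-1])
st()
E
```

```text
10.75 jig pos [ 68.9  -46.47  91.35] F jig [ 3.26 -0.07 -1.93] gap -0.010763233024641933
10.8 jig pos [ 68.65 -46.49  91.31] F jig [ 2.68  0.86 -1.09] gap 0.012482226893638525
```

View pics/scene6z.png

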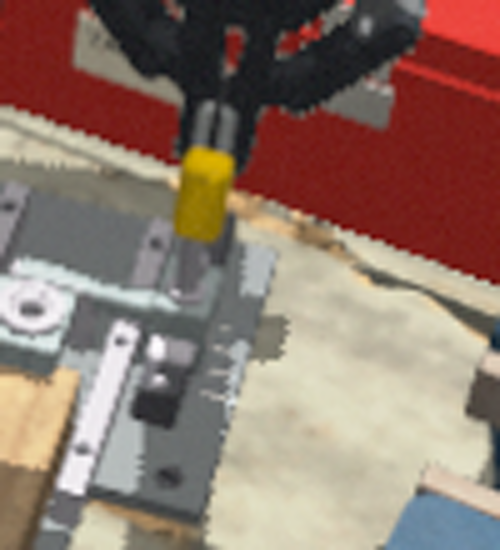

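The grip is now right at the crest and the force is dropping. Two more 0.5 mm steps.

{"api": "servo_tool", "payload": {"commands": [[[255, 0, 0.05, 0, 0, 0, 0], [255, 0, 0.05, 0, 0, 0, 0], [255, 0, 0.05, 0, 0, 0, 0]]]}}

```text
time: 11.1
tool_pos: [548.5, 264.1, 91.2]
tcp_rot: [92.4, 90.0, -166.5]
ft_force: [0.1, 0.2, -0.9]
finger_gap: 0.0
```

{"api": "servo_tool", "payload": {"commands": [[[255, 0, 0.05, 0, 0, 0, 0], [255, 0, 0.05, 0, 0, 0, 0], [255, 0, 0.05, 0, 0, 0, 0]]]}}

```text
time: 11.4
tool_pos: [548.3, 264.0, 91.3]
tcp_rot: [64.7, 90.0, 165.8]
ft_force: [0.6, 0.0, 0.8]
finger_gap: 0.1
```

```bash
python3 - <<'E'
from fit import *
st()
for n,(a,b,c,e) in {'scene':(180,290,320,420)}.items():
    snap(n,n+'7')
    p=np.load(f'pics/{n}7.npz')['p'][a:b,c:e]
    cv2.imwrite(f'pics/{n}7z.png',cv2.resize(p,None,fx=5,fy=5,interpolation=cv2.INTER_CUBIC)[:,:,::-1])
st()
E
```

```text
11.4 jig pos [ 67.45 -46.47  91.31] F jig [ 0.57 -0.07  0.82] gap 0.11455498430495115
11.45 jig pos [ 67.45 -46.48  91.26] F jig [-0.13 -0.37  0.01] gap -0.2568585607823114
```

View pics/scene7z.png

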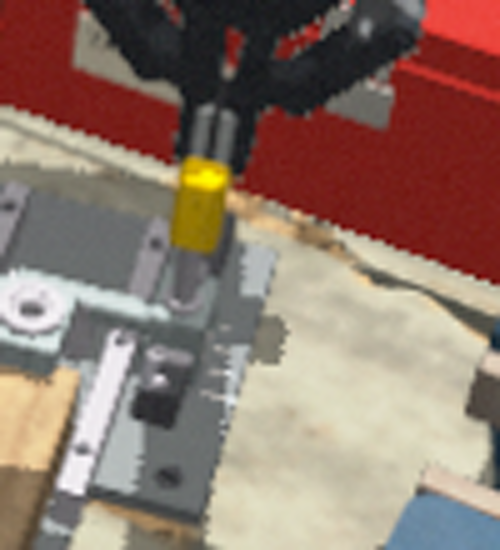

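The grip top is at about (361.2,213.8), which matches joint 44 mm (predicted 361.0,213.8), and the force is zero. The stop has clicked into its third notch. I'll retreat outward and up.

{"api": "servo_tool", "payload": {"commands": [[[255, 0, -0.8, 0, 0, 0, 0], [255, 0, -2, 0, 0, 0, 0], [255, -1, -2.5, 0, 0, 0, 0], [255, -4, -2.5, 0, 0, 0, 0], [255, -7.5, -2.5, 0, 0, 0, 0], [255, -10.5, -2.5, 0, 0, 0, 0], [255, -11.5, -2.5, 0, 0, 0, 0], [255, -11.5, -2.5, 0, 0, 0, 0]]]}}

```text
time: 12.25
tool_pos: [574.3, 269.3, 209.2]
tcp_rot: [-80.6, 89.7, 20.5]
ft_force: [0.7, 0.3, -0.1]
finger_gap: 0.1
```

```bash
python3 - <<'E'
from fit import *
st();target(-133,0,200)
E
```

```text
12.25 jig pos [ 94.06 -46.3  209.22] F jig [ 0.71  0.18 -0.07] gap 0.09591218271289677
target [342.6 270.9 200. ] shift [ 0.82 22.71  4.61] rot [-0.   0.   0.3]
```

{"api": "servo_tool", "payload": {"commands": [[[255, 0, 1.5, 0.3, 0, 0, 0], [255, 0, 4.5, 0.9, 0, 0, 0], [255, 0, 8, 1.6, 0, 0, 0], [255, 0, 11.5, 2.3, 0, 0, 0], [255, 0, 15, 3, 0, 0, 0], [255, 0, 18.5, 3.8, 0, 0, 0], [255, 0, 21.5, 4.4, 0, 0, 0], [255, 0, 22.7, 4.6, 0, 0, 0]]]}}

```text
time: 13.05
tool_pos: [338.4, 269.8, 204.3]
tcp_rot: [105.3, 89.8, -153.6]
ft_force: [1.1, 0.7, 0.2]
finger_gap: -0.1
```

```bash
python3 - <<'E'
from fit import *
snap('top','top8');snap('scene','scene8');st();target(-133,0,30)
for n,(a,b,c,e) in {'top':(120,310,270,410),'scene':(170,340,270,440)}.items():
    p=np.load(f'pics/{n}8.npz')['p'][a:b,c:e]
    cv2.imwrite(f'pics/{n}8z.png',cv2.resize(p,None,fx=3,fy=3,interpolation=cv2.INTER_CUBIC)[:,:,::-1])
E
```

```text
13.15 jig pos [-135.82   -0.25  205.14] F jig [ 0.53 -0.18  0.3 ] gap 0.3860736546605739
target [342.6 270.9  30. ] shift [17.51 -0.31  0.03] rot [ 0.  -0.  -0.1]
```

View pics/scene8z.png

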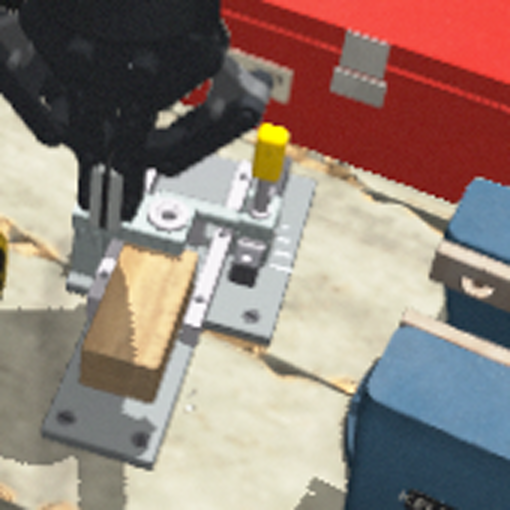

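View pics/top8z.png

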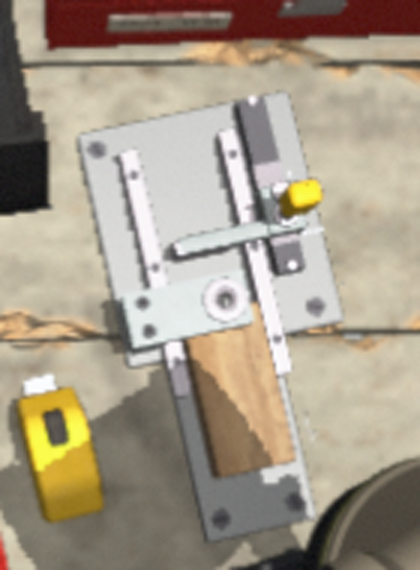

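```bash
python3 - <<'E'
from fit import *
a=world('top',None,np.array([[289,122],[302,193]])/3+[269.67,119.67],113)
b=world('scene',None,np.array([[288,61+0],[273,131-30+0]])/3+[269.67,179.67],113)
c,s=np.cos(q[2]),np.sin(q[2])
for P in(a,b):print('moved',(P[0]-P[1])[:2]@[c,s], 'joint', 86-((P-[*q[:2],0])[:,:2]@[c,s]))
E
```

```text
moved 38.58212554041806 joint [ 2.98305966 41.5651852 ]
moved 37.69087971397115 joint [ 5.40576539 43.0966451 ]
```

{"api": "servo_tool", "payload": {"commands": [[[255, 1.5, 0, 0, 0, 0, 0], [255, 4.5, 0, 0, 0, 0, 0], [255, 8, 0, 0, 0, 0, 0], [255, 11, 0, 0, 0, 0, 0], [255, 14, 0, 0, 0, 0, 0], [255, 16.5, 0, 0, 0, 0, 0], [255, 17.5, 0, 0, 0, 0, 0], [255, 17.5, 0, 0, 0, 0, 0]]]}}

```text
time: 13.95
tool_pos: [340.2, 268.9, 28.9]
tcp_rot: [112.3, 89.7, -146.7]
ft_force: [-0.3, 0.4, 0.1]
finger_gap: 0.2
```

```bash
python3 - <<'E'
from fit import *
snap('top','top9');snap('scene','scene9');st()
for n,(a,b,c,e) in {'top':(120,310,270,410),'scene':(170,340,270,440)}.items():
    p=np.load(f'pics/{n}9.npz')['p'][a:b,c:e]
    cv2.imwrite(f'pics/{n}9z.png',cv2.resize(p,None,fx=3,fy=3,interpolation=cv2.INTER_CUBIC)[:,:,::-1])
E
```

```text
14.05 jig pos [-133.75   -0.41   31.69] F jig [-0.04  0.31  0.32] gap -0.27751474522693637
```

View pics/scene9z.png

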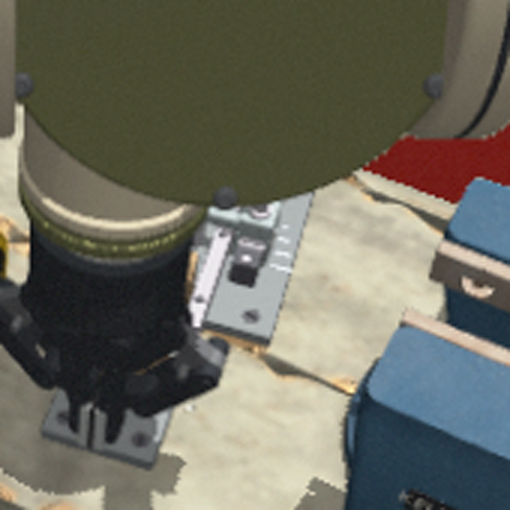

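View pics/top9z.png

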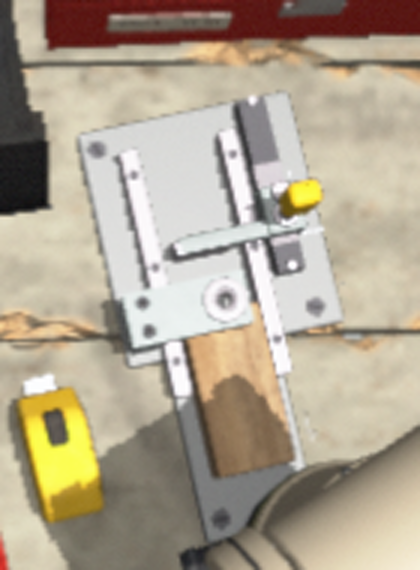

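Both images agree: the stop moved about 38 mm from a start at 3–5 mm, which is the third notch. The finger is down behind the block. I'll approach it now.

{"api": "servo_tool", "payload": {"commands": [[[255, 0.2, -0.3, 0, 0, 0, 0], [255, 0.3, -0.6, 0, 0, 0, 0], [255, 0.3, -0.9, 0, 0, 0, 0], [255, 0.3, -1.2, 0, 0, 0, 0], [255, 0.3, -1.5, 0, 0, 0, 0], [255, 0.3, -1.8, 0, 0, 0, 0], [255, 0.3, -2.0, 0, 0, 0, 0], [255, 0.3, -2.2, 0, 0, 0, 0]]]}}

```text
time: 14.85
tool_pos: [363.0, 274.5, 28.3]
tcp_rot: [112.1, 90.0, -146.8]
ft_force: [-0.4, 0.2, 0.2]
finger_gap: 0.0
```

```bash
python3 -c "
from fit import *
st()"
```

```text
14.85 jig pos [-112.3    -0.37   28.28] F jig [-0.36  0.28  0.25] gap 0.009082855962034153
```

{"api": "servo_tool", "payload": {"commands": [[[255, 0, -0.1, 0, 0, 0, 0], [255, 0, -0.2, 0, 0, 0, 0], [255, 0, -0.3, 0, 0, 0, 0], [255, 0, -0.4, 0, 0, 0, 0], [255, 0, -0.5, 0, 0, 0, 0], [255, 0, -0.6, 0, 0, 0, 0], [255, 0, -0.7, 0, 0, 0, 0], [255, 0, -0.8, 0, 0, 0, 0]]]}}

```text
time: 15.65
tool_pos: [370.8, 276.0, 28.3]
tcp_rot: [116.5, 90.0, -142.4]
ft_force: [0.8, -0.5, -0.3]
finger_gap: -0.3
```

```bash
python3 -c "
from fit import *
st()"
```

```text
15.65 jig pos [-104.4    -0.37   28.3 ] F jig [ 0.64 -0.67 -0.31] gap -0.26475180277840626
```

{"api": "servo_tool", "payload": {"commands": [[[255, 0, -0.1, 0, 0, 0, 0], [255, 0, -0.2, 0, 0, 0, 0], [255, 0, -0.3, 0, 0, 0, 0], [255, 0, -0.4, 0, 0, 0, 0], [255, 0, -0.5, 0, 0, 0, 0], [255, 0, -0.6, 0, 0, 0, 0], [255, 0, -0.7, 0, 0, 0, 0], [255, 0, -0.8, 0, 0, 0, 0]]]}}

```text
time: 16.45
tool_pos: [378.6, 277.5, 28.3]
tcp_rot: [179.4, 90.0, -79.5]
ft_force: [-0.6, -0.7, 0.7]
finger_gap: 0.0
```

```bash
python3 - <<'E'
from fit import *
snap('top','top10');st()
for n,(a,b,c,e) in {'top':(120,310,270,410)}.items():
    p=np.load(f'pics/{n}10.npz')['p'][a:b,c:e]
    cv2.imwrite(f'pics/{n}10z.png',cv2.resize(p,None,fx=3,fy=3,interpolation=cv2.INTER_CUBIC)[:,:,::-1])
E
```

```text
16.5 jig pos [-96.19  -0.38  28.29] F jig [-0.68  1.3   0.27] gap -0.07678764638595145
```

View pics/top10z.png

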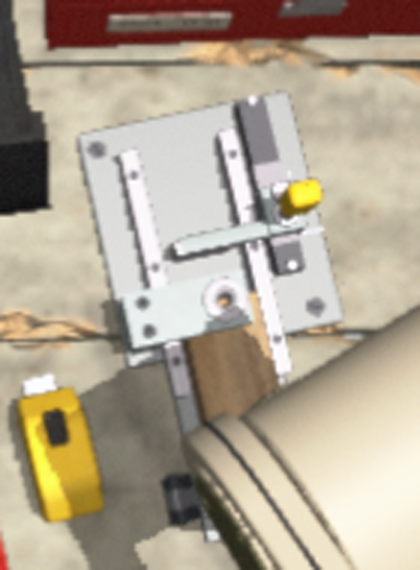

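The stop is untouched, still at (302,193), and the finger is at or near the block's end. I'll keep going gently.

{"api": "servo_tool", "payload": {"commands": [[[255, 0, -0.1, 0, 0, 0, 0], [255, 0, -0.2, 0, 0, 0, 0], [255, 0, -0.3, 0, 0, 0, 0], [255, 0, -0.4, 0, 0, 0, 0], [255, 0, -0.5, 0, 0, 0, 0], [255, 0, -0.6, 0, 0, 0, 0], [255, 0, -0.7, 0, 0, 0, 0], [255, 0, -0.8, 0, 0, 0, 0]]]}}

```text
time: 17.3
tool_pos: [386.4, 279.1, 28.3]
tcp_rot: [89.9, 90.0, -169.0]
ft_force: [-0.6, 0.3, -0.5]
finger_gap: 0.1
```

```bash
python3 -c "
from fit import *
st()"
```

```text
17.3 jig pos [-88.4   -0.38  28.26] F jig [-0.52  0.37 -0.54] gap 0.05113014383092885
```

{"api": "servo_tool", "payload": {"commands": [[[255, 0, -0.1, 0, 0, 0, 0], [255, 0, -0.2, 0, 0, 0, 0], [255, 0, -0.3, 0, 0, 0, 0], [255, 0, -0.4, 0, 0, 0, 0], [255, 0, -0.5, 0, 0, 0, 0], [255, 0, -0.6, 0, 0, 0, 0], [255, 0, -0.7, 0, 0, 0, 0]]]}}

```text
time: 18.0
tool_pos: [393.3, 280.5, 28.3]
tcp_rot: [5.7, 90.0, 106.8]
ft_force: [-1.0, 0.4, -0.0]
finger_gap: 0.2
```

```bash
python3 - <<'E'
from fit import *
snap('top','top11');st()
for n,(a,b,c,e) in {'top':(120,310,270,410)}.items():
    p=np.load(f'pics/{n}11.npz')['p'][a:b,c:e]
    cv2.imwrite(f'pics/{n}11z.png',cv2.resize(p,None,fx=3,fy=3,interpolation=cv2.INTER_CUBIC)[:,:,::-1])
E
```

```text
18.05 jig pos [-81.2   -0.37  28.35] F jig [-1.15 -0.11 -0.2 ] gap -0.18867341108709365
```

View pics/top11z.png

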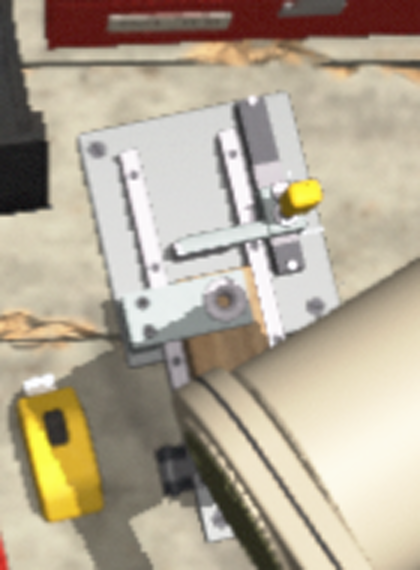

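The block's leading end now shows past the bushing arm at about (215,270), roughly 10 mm short of the stop. I'll take finer steps and watch the force.

{"api": "servo_tool", "payload": {"commands": [[[255, 0, -0.05, 0, 0, 0, 0], [255, 0, -0.1, 0, 0, 0, 0], [255, 0, -0.15, 0, 0, 0, 0], [255, 0, -0.2, 0, 0, 0, 0], [255, 0, -0.25, 0, 0, 0, 0], [255, 0, -0.3, 0, 0, 0, 0], [255, 0, -0.35, 0, 0, 0, 0], [255, 0, -0.4, 0, 0, 0, 0]]]}}

```text
time: 18.85
tool_pos: [397.2, 281.2, 28.3]
tcp_rot: [-62.3, 90.0, 38.8]
ft_force: [-2.3, -0.2, 1.8]
finger_gap: -0.3
```

{"api": "servo_tool", "payload": {"commands": [[[255, 0, -0.05, 0, 0, 0, 0], [255, 0, -0.1, 0, 0, 0, 0], [255, 0, -0.15, 0, 0, 0, 0], [255, 0, -0.2, 0, 0, 0, 0], [255, 0, -0.2, 0, 0, 0, 0]]]}}

```text
time: 19.35
tool_pos: [399.3, 281.6, 28.3]
tcp_rot: [-84.8, 90.0, 16.3]
ft_force: [-0.3, -0.9, 0.4]
finger_gap: 0.3
```

```bash
python3 - <<'E'
from fit import *
snap('top','top12');st()
for n,(a,b,c,e) in {'top':(160,260,290,390)}.items():
    p=np.load(f'pics/{n}12.npz')['p'][a:b,c:e]
    cv2.imwrite(f'pics/{n}12z.png',cv2.resize(p,None,fx=5,fy=5,interpolation=cv2.INTER_CUBIC)[:,:,::-1])
E
```

```text
19.4 jig pos [-75.33  -0.39  28.27] F jig [-0.95  0.24  0.09] gap 0.2873308165331044
```

View pics/top12z.png

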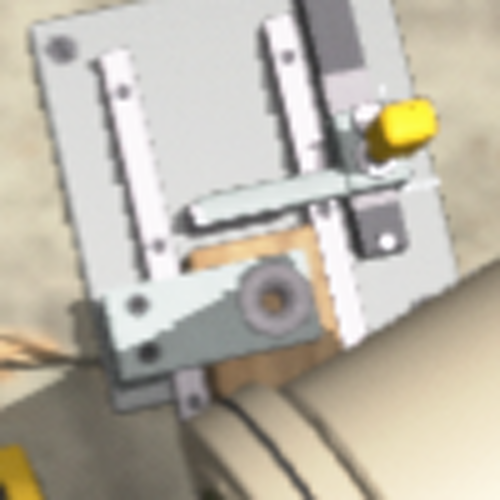

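The block's leading edge, (190,250)–(310,226), is about 20 zoomed px, or 6–7 mm, from the stop bar. The stop hasn't moved.

{"api": "servo_tool", "payload": {"commands": [[[255, 0, -0.05, 0, 0, 0, 0], [255, 0, -0.1, 0, 0, 0, 0], [255, 0, -0.15, 0, 0, 0, 0], [255, 0, -0.2, 0, 0, 0, 0], [255, 0, -0.25, 0, 0, 0, 0], [255, 0, -0.3, 0, 0, 0, 0], [255, 0, -0.35, 0, 0, 0, 0], [255, 0, -0.35, 0, 0, 0, 0]]]}}

```text
time: 20.2
tool_pos: [402.7, 282.3, 28.3]
tcp_rot: [-87.1, 90.0, 14.0]
ft_force: [-0.8, 0.1, -0.0]
finger_gap: 0.0
```

{"api": "servo_tool", "payload": {"commands": [[[255, 0, -0.03, 0, 0, 0, 0], [255, 0, -0.06, 0, 0, 0, 0], [255, 0, -0.1, 0, 0, 0, 0], [255, 0, -0.1, 0, 0, 0, 0]]]}}

```text
time: 20.6
tool_pos: [403.7, 282.5, 28.3]
tcp_rot: [-87.7, 90.0, 13.4]
ft_force: [-0.4, 0.2, 0.3]
finger_gap: -0.3
```

```bash
python3 - <<'E'
from fit import *
snap('top','top13');st()
for n,(a,b,c,e) in {'top':(160,260,290,390)}.items():
    p=np.load(f'pics/{n}13.npz')['p'][a:b,c:e]
    cv2.imwrite(f'pics/{n}13z.png',cv2.resize(p,None,fx=5,fy=5,interpolation=cv2.INTER_CUBIC)[:,:,::-1])
E
```

```text
20.65 jig pos [-70.88  -0.4   28.29] F jig [ 0.15 -0.35 -0.  ] gap -0.0363308858069422
```

View pics/top13z.png

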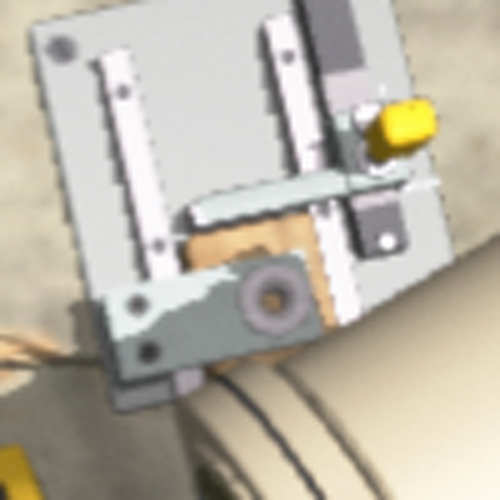

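The edge has reached (190,237)–(310,212), leaving a couple of mm. From here I'll use 0.5–1 mm increments.

{"api": "servo_tool", "payload": {"commands": [[[255, 0, -0.03, 0, 0, 0, 0], [255, 0, -0.06, 0, 0, 0, 0], [255, 0, -0.1, 0, 0, 0, 0], [255, 0, -0.1, 0, 0, 0, 0]]]}}

```text
time: 21.05
tool_pos: [404.6, 282.7, 28.3]
tcp_rot: [-87.7, 90.0, 13.4]
ft_force: [0.3, 0.9, -0.8]
finger_gap: 0.1
```

{"api": "servo_tool", "payload": {"commands": [[[255, 0, -0.03, 0, 0, 0, 0], [255, 0, -0.06, 0, 0, 0, 0], [255, 0, -0.06, 0, 0, 0, 0]]]}}

```text
time: 21.35
tool_pos: [405.2, 282.8, 28.3]
tcp_rot: [-99.4, 90.0, 1.8]
ft_force: [-0.6, 0.6, -0.3]
finger_gap: 0.0
```

{"api": "servo_tool", "payload": {"commands": [[[255, 0, -0.03, 0, 0, 0, 0], [255, 0, -0.06, 0, 0, 0, 0], [255, 0, -0.06, 0, 0, 0, 0]]]}}

```text
time: 21.65
tool_pos: [405.8, 282.9, 28.3]
tcp_rot: [-59.1, 90.0, 42.0]
ft_force: [-0.5, 0.1, -0.4]
finger_gap: -0.2
```

```bash
python3 - <<'E'
from fit import *
snap('top','top14');st()
for n,(a,b,c,e) in {'top':(160,260,290,390)}.items():
    p=np.load(f'pics/{n}14.npz')['p'][a:b,c:e]
    cv2.imwrite(f'pics/{n}14z.png',cv2.resize(p,None,fx=5,fy=5,interpolation=cv2.INTER_CUBIC)[:,:,::-1])
E
```

```text
21.7 jig pos [-68.66  -0.4   28.31] F jig [-0.11  0.78 -0.57] gap 0.016950588492249438
```

View pics/top14z.png

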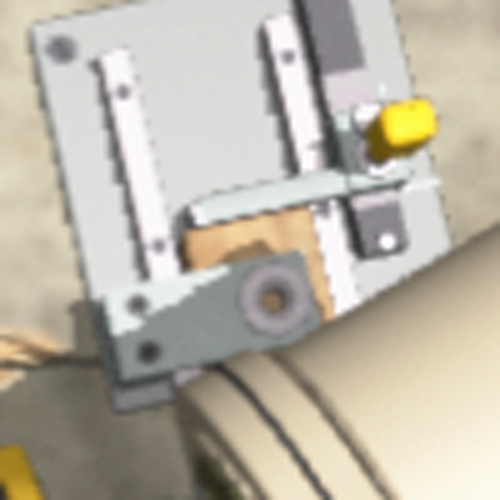

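{"api": "servo_tool", "payload": {"commands": [[[255, 0, -0.03, 0, 0, 0, 0], [255, 0, -0.05, 0, 0, 0, 0], [255, 0, -0.05, 0, 0, 0, 0]]]}}

```text
time: 22.0
tool_pos: [406.3, 283.0, 28.3]
tcp_rot: [-70.5, 90.0, 30.6]
ft_force: [-1.0, -0.8, -0.1]
finger_gap: 0.3
```

{"api": "servo_tool", "payload": {"commands": [[[255, 0, -0.03, 0, 0, 0, 0], [255, 0, -0.05, 0, 0, 0, 0], [255, 0, -0.05, 0, 0, 0, 0]]]}}

```text
time: 22.3
tool_pos: [406.6, 283.1, 28.3]
tcp_rot: [94.0, 90.0, -164.9]
ft_force: [-1.5, -0.4, 1.2]
finger_gap: 0.1
```

```bash
python3 - <<'E'
from fit import *
snap('top','top15');st()
for n,(a,b,c,e) in {'top':(160,260,290,390)}.items():
    p=np.load(f'pics/{n}15.npz')['p'][a:b,c:e]
    cv2.imwrite(f'pics/{n}15z.png',cv2.resize(p,None,fx=5,fy=5,interpolation=cv2.INTER_CUBIC)[:,:,::-1])
E
```

```text
22.35 jig pos [-67.89  -0.4   28.3 ] F jig [-2.92 -0.09  1.3 ] gap -0.18852797623912335
```

View pics/top15z.png

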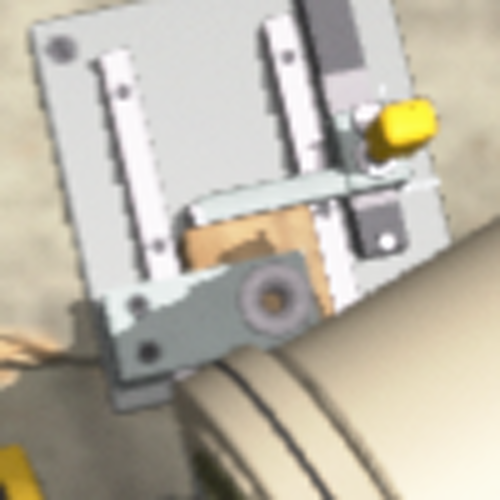

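Resistance is appearing: about 2–3 N, with the TCP lagging, at TCP jig x −67.9. That agrees with the −67.5 predicted for the block butted in the third notch. A 0.3 mm nudge will confirm it.

{"api": "servo_tool", "payload": {"commands": [[[255, 0, -0.02, 0, 0, 0, 0], [255, 0, -0.03, 0, 0, 0, 0], [255, 0, -0.03, 0, 0, 0, 0], [255, 0, -0.03, 0, 0, 0, 0]]]}}

```text
time: 22.75
tool_pos: [406.6, 283.1, 28.3]
tcp_rot: [98.8, 89.9, -160.1]
ft_force: [-5.5, -2.2, 5.4]
finger_gap: 0.3
```

```bash
python3 -c "
from fit import *
st()
snap('top','top16');st()"
```

```text
22.75 jig pos [-67.91  -0.4   28.27] F jig [-5.84 -1.07  5.41] gap 0.3040540437538178
22.8 jig pos [-67.93  -0.39  28.27] F jig [-5.41 -0.4   3.65] gap -0.29494926154473
```

The block is butted: the force rose to about 5.5 N with no further motion, well below the 10 N release. I'll back off straight and rise.

{"api": "servo_tool", "payload": {"commands": [[[255, 0, 0.05, 0, 0, 0, 0], [255, 0, 0.2, 0, 0, 0, 0], [255, 0, 0.6, 0, 0, 0, 0], [255, 0, 1.5, 0, 0, 0, 0], [255, 0, 3, 0, 0, 0, 0], [255, 0, 4.5, 0, 0, 0, 0], [255, -1, 5.5, 0, 0, 0, 0], [255, -3, 6, 0, 0, 0, 0]]]}}

```text
time: 23.6
tool_pos: [345.2, 270.3, 56.6]
tcp_rot: [109.7, 89.8, -149.2]
ft_force: [0.2, -0.4, 1.0]
finger_gap: 0.1
```

{"api": "servo_tool", "payload": {"commands": [[[255, -3, 0, 0, 0, 0, 0], [255, -7, 0, 1, 0, 0, 0], [255, -11, 0, 3, 0, 0, 0], [255, -14, 0, 6, 0, 0, 0], [255, -15, 0, 10, 0, 0, 0], [255, -15, 0, 14, 0, 0, 0], [255, -15, 0, 16, 0, 0, 0], [255, -15, 0, 16, 0, 0, 0]]]}}

```text
time: 24.4
tool_pos: [315.9, 430.4, 208.1]
tcp_rot: [33.6, 90.0, 134.9]
ft_force: [0.1, -0.8, 0.2]
finger_gap: -0.1
```

```bash
python3 - <<'E'
from fit import *
snap('top','top17');snap('scene','scene17');st()
for n,(a,b,c,e) in {'top':(160,280,290,390),'scene':(180,330,290,410)}.items():
    p=np.load(f'pics/{n}17.npz')['p'][a:b,c:e]
    s=5 if n=='top' else 4
    cv2.imwrite(f'pics/{n}17z.png',cv2.resize(p,None,fx=s,fy=s,interpolation=cv2.INTER_CUBIC)[:,:,::-1])
E
```

```text
24.5 jig pos [-128.05  159.36  207.8 ] F jig [-0.97  0.08 -0.81] gap -0.021181363904193347
```

View pics/top17z.png

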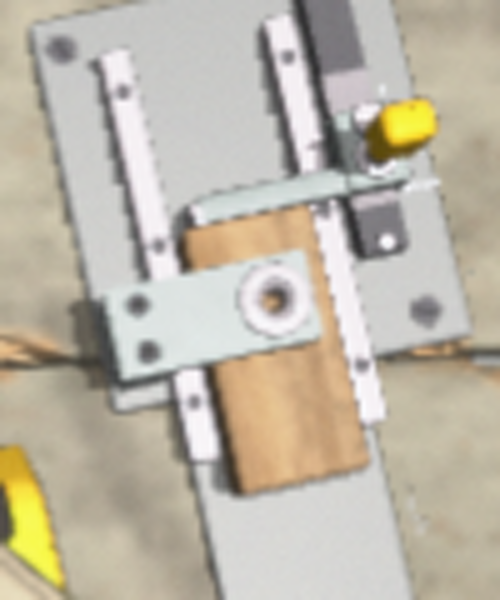

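View pics/scene17z.png

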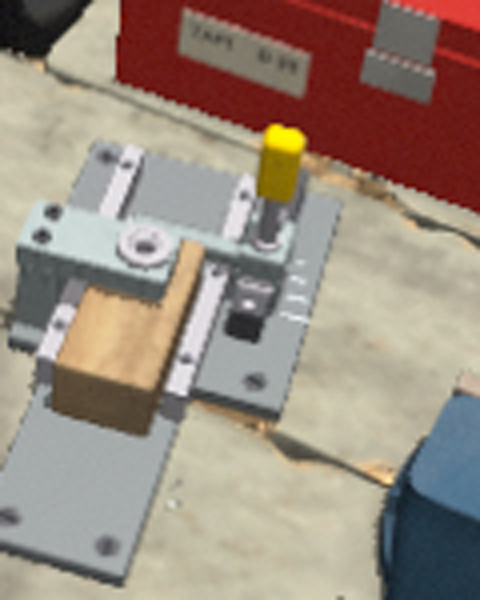

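The block's leading end meets the stop bar with no visible gap. In the scene view the grip top is still at about (361.2,213.8), the third notch, and the tape measure is untouched. The arm is clear, so I'm handing in.

```bash
python3 -c "
from fit import *
print(r.hand_in()); st()"
```

```text
the job is handed in; nothing more can be done
None
the job is handed in; nothing more can be done
```

The stop is in its third notch with the block butted against it. I handed the job in at about 24.5 s of the 64 s allowed, with the arm clear of everything. The hand-in reported no verdict.

**Stop:** I pushed the lever inwards with the closed fingertips, counting the notches by force (about 11–12 N at each crest) and in the images. After the third click the force fell to zero. The grip then showed at about pixel (361.2, 213.8) in the scene view, where a travel of 44 mm predicts (361.0, 213.8). It was at that same spot in the last picture.

**Block:** I pushed it from behind with about 1 N until it met the stop. A last 0.3 mm nudge raised the force to about 5.5 N with no further motion, which is below the roughly 10 N that would knock the stop out of its notch. The final pictures show no visible gap between block and stop.

**Checks that disagreed:**
- **Jig position:** my fit left errors of up to about 2 pixels, and finger contact suggested it was about 3 mm off along the channel.
- **Stop travel:** a direct pixel reading gave 41.6 mm from the top camera and 43.1 mm from the scene camera, not 44 mm. Both are nearer the third notch than any other, and the click count agrees.
- **Block's starting position:** the two cameras differed by about 8–10 mm, so I relied on contact force there.

I never moved the arm against the tape measure, screwdriver or pliers. I looked closely only at the tape measure in the later pictures; it had not moved.

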